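# Scrap the broken cast and hold the whole one side-on to the inspection camera

### The arm

A 6-joint arm with a two-finger parallel gripper is mounted at the origin on a cart in front of the work surface, level with it; the furniture and walls round the work are solid. World frame = base frame: x ahead of the robot, y to its left, z up, the work surface at z = 0. Lengths are in m, angles in rad, forces in N, time in s.
With the tool pointing down it reaches from about 0.275 to 0.85 m from the base axis. Payload 19 kg.
Tool frame: the origin (TCP) lies midway between the tips of the shut fingers; the grasp point (between the pads) lies 19 mm behind it; z points along the fingers, y is the line along which they close (so a half turn about z gives the same grasp; the last joint's range is limited). The gripper opens to 85 mm and grips with 20 to 120 N. Pads are 22 mm wide; open, the fingers measure 114 mm over their backs; the gripper's body (76 mm by 85 mm) begins 54 mm behind the grasp point. The pads swing forward as they close: fully open they stand 13 mm farther back than shut.
Start: joints at [1.178, 0.15, 1.437, -0, 1.554, -0.134], TCP at [0.147, 0.556, 0.231] pointing down, gripper open.
Joint ranges: [-2.8, 2.8], [-0.68, 2.1], [0.12, 2.68], [-1.39, 4.53], [0.16, 2.79], [-2.81, 2.81]. Speed limits (rad/s): [1.89, 1.89, 2.22, 3.01, 3.01, 3.01].

### API

Orientations are given as a 3x3 rotation matrix whose columns are the frame's x, y, z axes.
In Python, from cell import observe, camera, finish_job gives the robot as it stands. The module is installed in compiled form; this text tells all that it offers.
- The arm moves only by the shell command python3 -m creep 'ROWS' [FORCE]. ROWS is JSON, a list of rows, each an object of numbers: "grip": the closure, from -1 (fully open) to 1 (shut); "tx", "ty", "tz": the shift along the tool's x, y, z in mm; "wx", "wy", "wz": the turn, a rotation vector about the tool's x, y, z in degrees. In form: [{"grip": .., "tx": .., "ty": .., "tz": .., "wx": .., "wy": .., "wz": ..}, ...]. A call has 1 to 20 rows; each row shifts and turns the commanded pose from where the row before left it, along the tool's axes as they then stand; what a row does not reach is not made up. A row lasts 1/8 s, in which the tool goes at most 62.5 mm and 10.7 degrees, less where a joint would pass 70% of its speed; a pose out of reach is approached as far as the arm can. A call is refused whole if a number of a shift passes 62.5 or a number of a turn 10.7, either way. A call with a gripper value outside its range is refused whole. The fingers move at their own pace and stop on an object; FORCE is the grip in N (left out, the last holds). Time passes only in rows, so rows that do not move let the fingers close. It gives the time, the measured TCP pose, the force, the opening and the grip force at its end, in the units of the state.
- observe(): the state, without advancing time (a new reading comes with each control period).
- camera(name): name is "scene" or "top" or "wrist"; returns a dict with "color" (400x640x3 uint8, red, green, blue), "fovy" (degrees; the focal length in pixels is half the picture's height over the tangent of half this angle, whatever the lens; pixels are square), "cx", "cy" (the principal point, pixels), "D" ([k1, k2, p1, p2, k3] as OpenCV has them; the pictures are not rectified), "xyz" and "orientation" of the camera in the world; the wrist camera has in their place "T_tool_cam" (4x4, takes a point from camera to tool coordinates, whose origin is the TCP and whose axes are the flange's). Camera axes: x right, y down, z forward; pixel columns grow to the right and rows downward; lengths in m; the calibration is good to about 2 mm. A picture is of the moment at which its call begins: read the wrist's pose just before it. There is no depth.
- finish_job(): hands the job in; it is judged then, once.
The state is a dict: "clock": time; "joints": joint angles; "joint_vel": joint speeds; "tau": joint torques, N m; "tcp_pos": TCP position; "tool_rot": TCP orientation; "contact_force": force on the tool from outside, world axes, zero at the start; "torque": the same for the moment, N m; "gripper_width": opening from 0.0 (shut) to 1.0 (fully open); "gripper_force": force on a finger pad.
Only numpy, scipy, OpenCV 4.12 (cv2) and the standard library are available. Lean on these libraries where they do the work, as an engineer would, in place of code of your own. Each camera call takes 0.05 s, during which the arm holds its last target. There are 200 camera calls.

### The job

Two plaster tooth casts stand on the bare worktop straight in front of you (those far back stay there): put the broken one, which is only half an arch, into the low grey reject tray. Then pick up the whole cast and hold it upright in the air 12 cm in front of the inspection camera's lens, centred on the lens at lens height, exactly side-on to the lens with its front teeth pointing away from you, and finish while holding it still there. Do not bump the camera, and leave the small bottle, the tub and the jar standing where they are.

Things in the scene. Friction and masses are not known exactly. Their poses are not given: they have to be found in the camera images.
- whole_cast: whole horseshoe tooth cast, plaster: base 54 mm long (x), 65 mm wide (y), 16 mm high, full arch of teeth on top, 29 mm high in all; 90 g. Origin: centre of the underside; +z up, +x to the front teeth, heel at -x. The base's front face (28 mm wide) and heel face (58 mm wide) are flat and parallel, 54 mm apart: grip along x; the cheek sides are angled
- cast_mid (a point): the middle of the whole cast, 14 mm above the centre of its underside; axes as whole_cast
- cast_front (a point): point on the whole cast 27 mm ahead of cast_mid along +x, at the front face under the front teeth
- broken_cast: left half of such a cast in the same plaster, broken along the midline: base 54 mm long (x), 31 mm wide (y), 16 mm high, one row of teeth, 28 mm high in all; 47 g. Origin: centre of the underside; +z up, +x to the front teeth. The broken face looks to -y, the cheek side to +y, nearly parallel, 31 mm apart: grip along y
- reject_tray: low open grey plastic tray, 150 x 150 mm, walls 4 mm thick and 45 mm high, floor 4 mm thick, fixed. Origin: centre of its underside on the worktop
- inspection_camera: grey camera on a fixed bench stand. Origin: on the worktop straight below the lens face; the lens looks level along this body's -x (roughly to the robot's right, world -y), its axis 180 mm above the worktop; lens 47 mm across, camera body 50 mm square, top 205 mm high; all of it lies at +x, up to 135 mm behind the lens face
- view_point (a point): empty point on the lens axis, 120 mm in front of the lens face, 180 mm above the worktop: the middle of the whole cast belongs here. Axes as inspection_camera: +x points at the lens, +y towards the robot, so a cast held right has its +x along this point's -y
- small_bottle: bystander: small brown bottle, 40 mm across, 62 mm high; origin at the centre of its underside
- tub: bystander: white open tub, 73 mm across, 63 mm high; origin at the centre of its underside
- jar: bystander: small jar with screw lid, 41 mm across, 44 mm high; origin at the centre of its underside
Not all that is in view belongs to the job. Leave any blue look-alike of the whole_cast alone.

How it is judged:
By the outcome, as a careful person would: the job done as asked, in the order asked, and still so for the second after the job is handed in, while the arm keeps its last pose, push and grip.
It also fails if it takes over 48 s, if anything falls off the work surface, if the arm or the gripper's body presses on something with over 40 N, if the wrist force passes 120 N, or if a joint passes its speed limit or range.

## Working session

There is one attempt and no reset: what is moved stays moved. The work goes in short steps, Python scripts to look and compute and a shell command to move; the robot and the scene stay as the last step left them, time stands still between calls to the robot, and variables do not carry over. Pictures are saved under pics/ and viewed, at most 10 in all, crops included, and the job is handed in when it is done.

```bash
mkdir -p pics; cat > h.py <<'E'
import numpy as np, cv2
from cell import observe, camera
def K(c):
    f=200/np.tan(np.radians(c["fovy"])/2); return np.array([[f,0,c["cx"]],[0,f,c["cy"]],[0,0,1]])
def pose(c,s=None):
    if "xyz" in c: return np.array(c["orientation"]).reshape(3,3),np.array(c["xyz"])
    T=np.array(c["T_tool_cam"]);R=np.array(s["tool_rot"]).reshape(3,3)
    return R@T[:3,:3],R@T[:3,3]+np.array(s["tcp_pos"])
def rays(c,px):
    p=cv2.undistortPoints(np.array(px,float).reshape(-1,1,2),K(c),np.array(c["D"],float)).reshape(-1,2)
    return np.c_[p,np.ones(len(p))]
def plane(c,px,z,s=None):
    R,t=pose(c,s); d=rays(c,px)@R.T; return t+d*((z-t[2])/d[:,2])[:,None]
def proj(c,P,s=None):
    R,t=pose(c,s); return cv2.projectPoints(np.array(P,float).reshape(-1,3),cv2.Rodrigues(R.T)[0],-R.T@t,K(c),np.array(c["D"],float))[0].reshape(-1,2)
def save(n,im): cv2.imwrite(f"pics/{n}.png",im[:,:,::-1])
E
python3 - <<'E'
from h import *
for n in ("scene","top"):
    c=camera(n); save(n,c["color"]); print(n,c["fovy"],np.round(pose(c)[1],3),np.round(pose(c)[0],2).tolist())
s=observe(); print(s)
E
```

```text
scene 54.50161237986702 [-0.305 -0.591  0.899] [[0.6, -0.46, 0.65], [-0.8, -0.37, 0.48], [0.02, -0.81, -0.59]]
top 43.066913679212 [-0.088  0.369  1.744] [[-0.46, -0.81, 0.36], [-0.89, 0.41, -0.19], [0.01, -0.41, -0.91]]
{'clock': 0.1, 'joints': array([ 1.17801122e+00,  1.50939333e-01,  1.43792760e+00, -1.13180589e-05,
        1.55380011e+00, -1.33995856e-01]), 'joint_vel': array([-0.00166999, -0.00043665, -0.00154419, -0.00048426, -0.00013351,
        0.0005848 ]), 'tau': array([ 4.24586789e-03, -7.14379978e+01, -5.71793032e+01, -4.16088587e-04,
        7.10391832e-03,  9.63058028e-05]), 'tcp_pos': array([0.14708753, 0.55565117, 0.23075353]), 'tool_rot': array([[-9.66700553e-01,  2.55909907e-01, -4.00782218e-04],
       [ 2.55910187e-01,  9.66700048e-01, -9.96903577e-04],
       [ 1.32318688e-04, -1.06627149e-03, -9.99999423e-01]]), 'contact_force': array([ 0.17064093, -0.57005463,  0.55705149]), 'torque': array([-0.01183331,  0.01952533,  0.03270826]), 'gripper_force': 0.0, 'gripper_width': 0.9999025498476533}
```

View pics/scene.png

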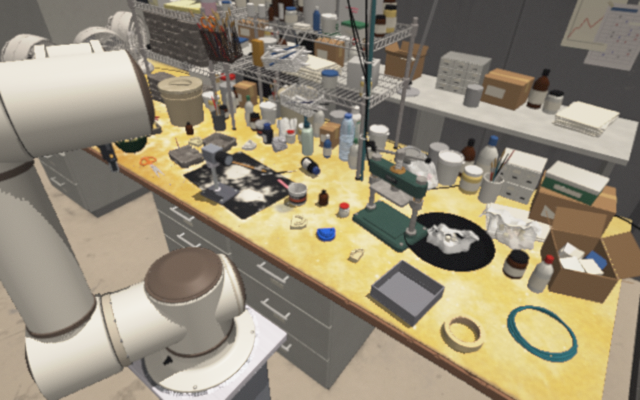

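View pics/top.png

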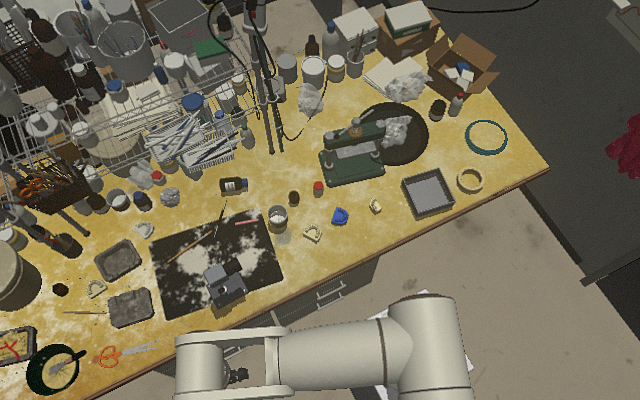

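Scene picture: white casts at (298,222) and (356,255), a blue one at (326,234), and the tray at (407,293). The inspection camera is at about (215,165), the tub at (297,195), the bottle at (323,198) and the jar at (343,210). The top view has the same order: cast (313,233), blue (340,215), small cast (376,206), tray (428,193) and camera (225,285).

Candidates: (313,233) looks like a horseshoe, so it should be the whole cast. (376,206) is narrower, so it should be the broken one. The casts at (145,230) and (97,290) stand far back or to the side. I'll confirm with a crop.

```bash
python3 - <<'E'
from h import *
t=camera("top"); s=camera("scene")
a=cv2.resize(t["color"][180:260,270:400],None,fx=6,fy=6,interpolation=cv2.INTER_CUBIC)[:290*2]
b=cv2.resize(t["color"][240:330,180:270],None,fx=3,fy=3,interpolation=cv2.INTER_CUBIC)
d=cv2.resize(s["color"][205:270,280:370],None,fx=3,fy=3,interpolation=cv2.INTER_CUBIC)
a=a[:,:780]
im=np.zeros((600,800,3),np.uint8); a=cv2.resize(a,(520,320)); im[:320,:520]=a; im[:270,525:795]=b; im[325:520,:270]=d
e=cv2.resize(s["color"][130:210,180:260],None,fx=3,fy=3,interpolation=cv2.INTER_CUBIC); im[325:565,280:520]=e
save("crop1",im)
for n,p in dict(whole=(313,233),blue=(340,215),broken=(376,206),cam=(225,285),tub=(278,218),bottle=(294,198),jar=(318,188)).items(): print(n,plane(t,[p],.015)[0].round(3))
print("tray",plane(t,[(402,181),(445,172),(455,200),(412,219)],.045).round(3).tolist())
for n,p in dict(whole=(298,222),broken=(356,255)).items(): print(n,plane(s,[p],.015)[0].round(3))
E
```

```text
whole [0.504 0.102 0.015]
blue [ 0.522 -0.018  0.015]
broken [ 0.494 -0.155  0.015]
cam [0.471 0.46  0.015]
tub [0.615 0.19  0.015]
bottle [0.662 0.103 0.015]
jar [0.658 0.004 0.015]
tray [[0.528, -0.283, 0.045], [0.487, -0.446, 0.045], [0.373, -0.416, 0.045], [0.38, -0.236, 0.045]]
whole [0.504 0.098 0.015]
broken [ 0.492 -0.154  0.015]
```

View pics/crop1.png

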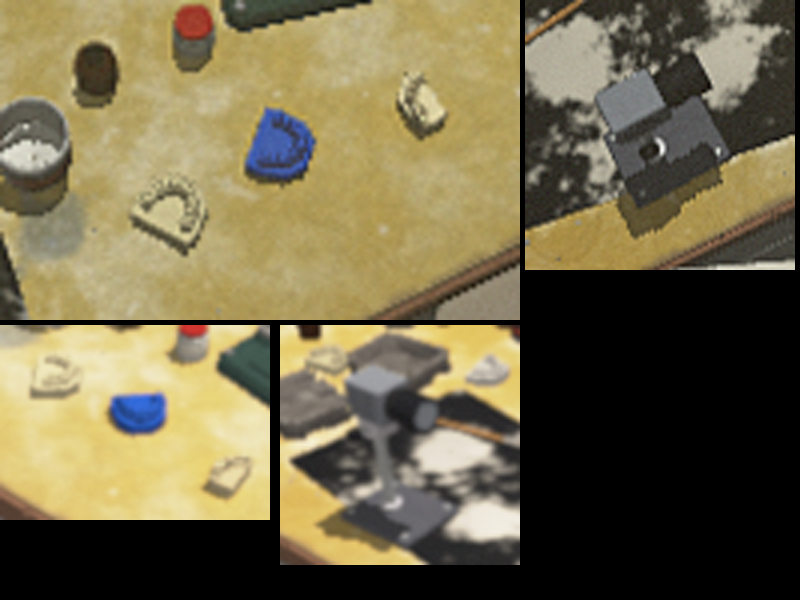

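The crop confirms it. Top (313,233) is the full horseshoe (whole cast) and (376,206) has a single row of teeth (broken cast); the blue one is the look-alike. I'll move over the whole cast and look from near.

```bash
python3 -m creep '[{"grip":-1,"tx":-36,"ty":-33,"tz":-10},{"grip":-1,"tx":-36,"ty":-33,"tz":-10},{"grip":-1,"tx":-36,"ty":-33,"tz":-10},{"grip":-1,"tx":-36,"ty":-33,"tz":-10},{"grip":-1,"tx":-36,"ty":-33,"tz":-10},{"grip":-1,"tx":-36,"ty":-33,"tz":-10},{"grip":-1,"tx":-36,"ty":-33,"tz":-10},{"grip":-1,"tx":-36,"ty":-33,"tz":-10},{"grip":-1,"tx":-36,"ty":-33,"tz":-10},{"grip":-1,"tx":-36,"ty":-33,"tz":-10},{"grip":-1,"tx":-36,"ty":-33},{"grip":-1}]'
python3 - <<'E'
from h import *
s=observe(); c=camera("wrist"); save("w1",c["color"]); np.set_printoptions(precision=3,suppress=True)
print(c["T_tool_cam"],c["fovy"],s["joints"])
print(proj(c,[(.504,.1,.015),(.494,-.155,.015)],s))
E
```

```text
[[-0.001 -0.957 -0.29   0.074]
 [ 1.    -0.001  0.001  0.002]
 [-0.001 -0.29   0.957 -0.143]
 [ 0.     0.     0.     1.   ]] 69.70011078544496 [ 1.178  0.151  1.438  0.     1.554 -0.134]
[[115.344 437.257]
 [-19.844 461.196]]invalid input at $[0]: expected keys grip, tx, ty, tz, wx, wy, wz
```

View pics/w1.png

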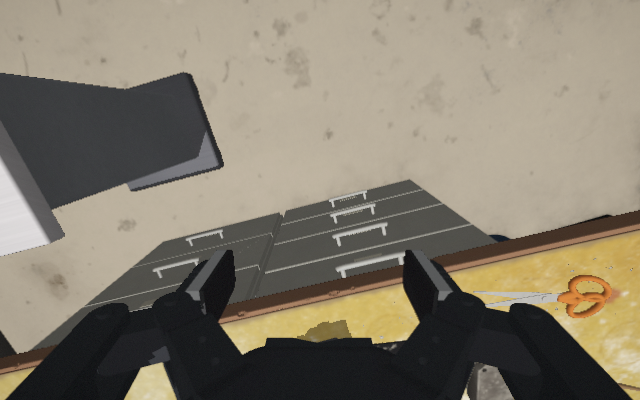

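The start view shows only the cart, drawers and scissors at (580,295). The camera looks back toward the robot from the tool's +x side, so I need the tool a bit beyond the casts. The move was refused because every row needs all its keys.

```bash
python3 -m creep '[{"grip":-1,"tx":-40,"ty":-35,"tz":-10,"wx":0,"wy":0,"wz":0},{"grip":-1,"tx":-40,"ty":-35,"tz":-10,"wx":0,"wy":0,"wz":0},{"grip":-1,"tx":-40,"ty":-35,"tz":-10,"wx":0,"wy":0,"wz":0},{"grip":-1,"tx":-40,"ty":-35,"tz":-10,"wx":0,"wy":0,"wz":0},{"grip":-1,"tx":-40,"ty":-35,"tz":-10,"wx":0,"wy":0,"wz":0},{"grip":-1,"tx":-40,"ty":-35,"tz":-10,"wx":0,"wy":0,"wz":0},{"grip":-1,"tx":-40,"ty":-35,"tz":-10,"wx":0,"wy":0,"wz":0},{"grip":-1,"tx":-40,"ty":-35,"tz":-10,"wx":0,"wy":0,"wz":0},{"grip":-1,"tx":-40,"ty":-35,"tz":-10,"wx":0,"wy":0,"wz":0},{"grip":-1,"tx":-40,"ty":-35,"tz":-10,"wx":0,"wy":0,"wz":0},{"grip":-1,"tx":-40,"ty":-35,"tz":0,"wx":0,"wy":0,"wz":0},{"grip":-1,"tx":-40,"ty":-35,"tz":0,"wx":0,"wy":0,"wz":0},{"grip":-1,"tx":-40,"ty":-35,"tz":0,"wx":0,"wy":0,"wz":0},{"grip":-1,"tx":0,"ty":0,"tz":0,"wx":0,"wy":0,"wz":0},{"grip":-1,"tx":0,"ty":0,"tz":0,"wx":0,"wy":0,"wz":0}]'
cat >> h.py <<'E'
np.set_printoptions(precision=4,suppress=True)
def casts(c,s,z,near,r=.06):
    "pale, unsaturated blob nearest a world xy: mask by colour, contour, min-area rect -> world"
    hsv=cv2.cvtColor(c["color"],cv2.COLOR_RGB2HSV); lab=cv2.cvtColor(c["color"],cv2.COLOR_RGB2LAB)
    return hsv,lab
E
python3 - <<'E'
from h import *
s=observe(); c=camera("wrist"); save("w2",c["color"]); np.save("w2.npy",c["color"])
print(s["tcp_pos"],s["joints"],s["joint_vel"])
print(proj(c,[(.504,.1,.015),(.494,-.155,.015)],s))
E
```

```text
clock: 2.12
tcp_pos: [0.5332, -0.017, 0.3311]
tool_rot: [[-0.967, 0.256, -0.001], [0.256, 0.967, 0.0], [0.001, 0.0, -1.0]]
contact_force: [-0.7, 1.0, -0.1]
gripper_width: 0.997
gripper_force: 0.0
[ 0.5332 -0.017   0.3311] [-0.1763  0.05    1.3488  0.0001  1.7433 -1.4879] [ 0.0204 -0.0173  0.0062  0.0016  0.0016  0.0015]
[[385.4103 124.0714]
 [227.5991 160.1582]]
```

View pics/w2.png

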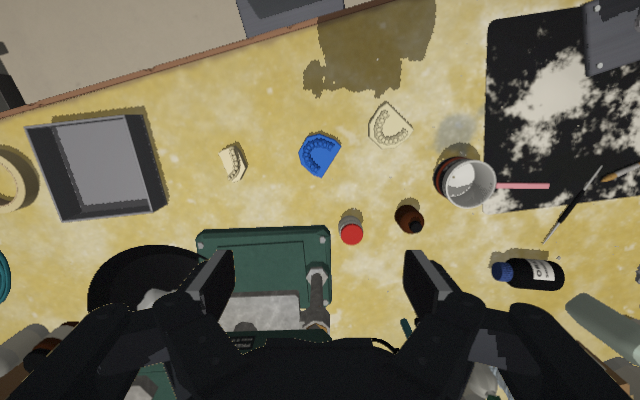

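This view shows the whole cast at (389,125), the blue one at (320,153), the broken one at (233,161) and the tray at (98,165). The jar is at (351,228), the bottle at (409,218) and the tub at (465,183). Next I'll segment both casts and enlarge them to get their directions.

```bash
python3 - <<'E'
from h import *
s=observe(); c=camera("wrist"); im=c["color"]
lab=cv2.cvtColor(im,cv2.COLOR_RGB2LAB).astype(int)
out=[]
for n,(u,v) in dict(whole=(389,125),broken=(233,161)).items():
    w=32; p=im[v-w:v+w,u-w:u+w]; b=lab[v-w:v+w,u-w:u+w,2]
    m=((b<150)&(lab[v-w:v+w,u-w:u+w,0]>110)).astype(np.uint8)
    m=cv2.morphologyEx(m,cv2.MORPH_OPEN,np.ones((3,3)))
    cs,_=cv2.findContours(m,cv2.RETR_EXTERNAL,cv2.CHAIN_APPROX_NONE)
    k=max(cs,key=cv2.contourArea); 
    P=plane(c,(k.reshape(-1,2)+[u-w,v-w]),.012,s)[:,:2]
    print(n,cv2.contourArea(k),cv2.minAreaRect((P*1000).astype(np.float32)))
    A=cv2.approxPolyDP((P*1000).astype(np.float32).reshape(-1,1,2),4,True).reshape(-1,2); print(A)
    big=cv2.resize(p,None,fx=6,fy=6,interpolation=cv2.INTER_CUBIC); cv2.drawContours(big,[k*6+3],-1,(255,0,0),1)
    out.append(big)
save("c2",np.hstack(out))
E
```

```text
whole 2403.5 ((512.0194091796875, 111.36151885986328), (76.22358703613281, 103.6343765258789), 64.52560424804688)
[[487.1865 157.9719]
 [466.7721 136.8643]
 [470.2409 105.4911]
 [496.0584  76.7496]
 [544.1835  58.3976]
 [550.0332  86.6685]
 [540.7299  94.9893]
 [550.8575  89.7715]
 [548.2019  98.4247]
 [554.9092  98.7817]
 [562.3354 126.7287]
 [550.9628 133.4926]
 [537.9752 121.2746]
 [525.232  139.3694]
 [511.6353 135.3509]
 [510.4892 154.3067]]
broken 471.0 ((502.71075439453125, -149.41697692871094), (56.30136489868164, 31.843408584594727), 4.6493306159973145)
[[ 474.0461 -144.2388]
 [ 483.0002 -166.166 ]
 [ 519.0584 -164.0618]
 [ 531.5215 -156.3908]
 [ 510.1102 -133.3   ]
 [ 500.7483 -136.857 ]
 [ 510.3047 -145.3693]]
```

View pics/c2.png

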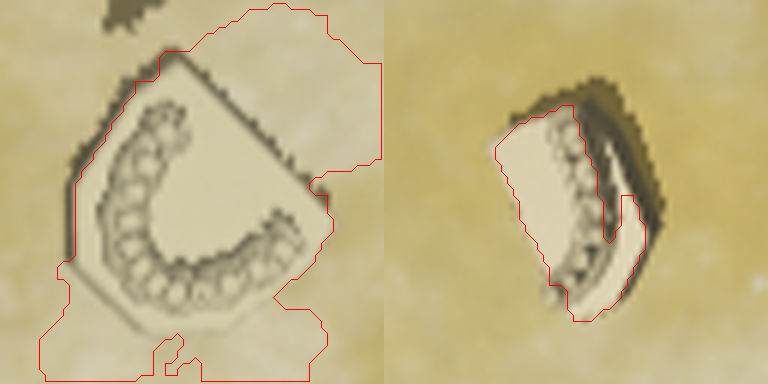

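```bash
python3 - <<'E'
from h import *
s=observe(); c=camera("wrist"); R=np.array(s["tool_rot"]).reshape(3,3)
q=lambda L,o:np.array(L)/6+o
W=plane(c,q([(172,50),(328,200),(70,262),(145,330)],(357,93)),.016,s)[:,:2]
B=plane(c,q([(492-384,148),(562-384,310),(655-384,205),(584-384,322),(590-384,82)],(201,129)),.016,s)[:,:2]
print("W",W,"heel len",np.linalg.norm(W[1]-W[0]),"front len",np.linalg.norm(W[3]-W[2]))
h=W[1]-W[0]; f=W[3]-W[2]; print("angles",np.degrees(np.arctan2(h[1],h[0])),np.degrees(np.arctan2(f[1],f[0])))
d=W[2:].mean(0)-W[:2].mean(0); print("x len",np.linalg.norm(d),"x dir",np.degrees(np.arctan2(d[1],d[0])),"ctr",W.reshape(2,2,2).mean((0,1)))
print("B",B); e=B[1]-B[0]; print("face len",np.linalg.norm(e),"dir",np.degrees(np.arctan2(e[1],e[0])))
e/=np.linalg.norm(e); n=np.array([-e[1],e[0]]); print([( (b-B[0])@e,(b-B[0])@n) for b in B]); print("ctr",B[0]+e*.027+n*.0155)
print("tool yaw of y",np.degrees(np.arctan2(R[1,1],R[0,1])), "camera ",pose(c,s)[1])
t=camera("top"); sc=camera("scene")
# lens by two rays
def tri(a,pa,b,pb):
    Ra,ta=pose(a);Rb,tb=pose(b);da=Ra@rays(a,[pa])[0];db=Rb@rays(b,[pb])[0]
    x=np.linalg.lstsq(np.c_[da,-db],tb-ta,rcond=None)[0]; return (ta+da*x[0]+tb+db*x[1])/2, np.linalg.norm(ta+da*x[0]-tb-db*x[1])
print("lens",tri(t,(238,265),sc,(229,160)))
E
```

```text
W [[0.4713 0.1072]
 [0.5176 0.1391]
 [0.5159 0.0716]
 [0.5382 0.0871]] heel len 0.056258543760602 front len 0.027109994682218298
angles 34.594083912330184 34.82824177348421
x len 0.05458918652357906 x dir -53.38083583025927 ctr [0.5107 0.1012]
B [[ 0.481  -0.1638]
 [ 0.5272 -0.161 ]
 [ 0.5064 -0.1271]
 [ 0.5319 -0.1563]
 [ 0.4713 -0.133 ]]
face len 0.046280480889337165 dir 3.5720881981941512
[(np.float64(0.0), np.float64(0.0)), (np.float64(0.046280480889337165), np.float64(0.0)), (np.float64(0.027643223905523494), np.float64(0.03507248890584226)), (np.float64(0.05125886977204802), np.float64(0.0043482998136983204)), (np.float64(-0.007710028405056331), np.float64(0.03140851209532831))]
ctr [ 0.507  -0.1467]
tool yaw of y 75.2261358732473 camera  [0.4616 0.0043 0.4747]
lens (array([0.4643, 0.3875, 0.1777]), np.float64(0.008790998976760852))
```

```bash
python3 -m creep '[{"grip":-1,"tx":-2,"ty":-26,"tz":34,"wx":0,"wy":0,"wz":0},{"grip":-1,"tx":-2,"ty":-26,"tz":34,"wx":0,"wy":0,"wz":0},{"grip":-1,"tx":-2,"ty":-26,"tz":34,"wx":0,"wy":0,"wz":0},{"grip":-1,"tx":-2,"ty":-26,"tz":34,"wx":0,"wy":0,"wz":0},{"grip":-1,"tx":0,"ty":-28,"tz":35,"wx":0,"wy":0,"wz":0},{"grip":-1,"tx":0,"ty":0,"tz":0,"wx":0,"wy":0,"wz":-9.2},{"grip":-1,"tx":0,"ty":0,"tz":0,"wx":0,"wy":0,"wz":-9.2},{"grip":-1,"tx":0,"ty":0,"tz":0,"wx":0,"wy":0,"wz":0},{"grip":-1,"tx":0,"ty":0,"tz":0,"wx":0,"wy":0,"wz":0}]'
python3 - <<'E'
from h import *
s=observe(); c=camera("wrist"); im=c["color"]
p=proj(c,[(.507,-.147,.016)],s)[0].astype(int); print(p,s["joints"])
a=im[p[1]-60:p[1]+60,p[0]-60:p[0]+60]; save("w3",cv2.resize(a,None,fx=5,fy=5,interpolation=cv2.INTER_CUBIC)); print("origin",p-60)
E
```

```text
clock: 3.5
tcp_pos: [0.5074, -0.1464, 0.1605]
tool_rot: [[-0.998, -0.059, 0.0], [-0.059, 0.998, -0.0], [-0.0, -0.0, -1.0]]
contact_force: [0.6, -0.2, -0.1]
gripper_width: 0.998
gripper_force: 0.0
[316 187] [-0.4268  0.0877  1.6517 -0.0001  1.4018 -2.0567]
origin [256 127]
```

View pics/w3.png

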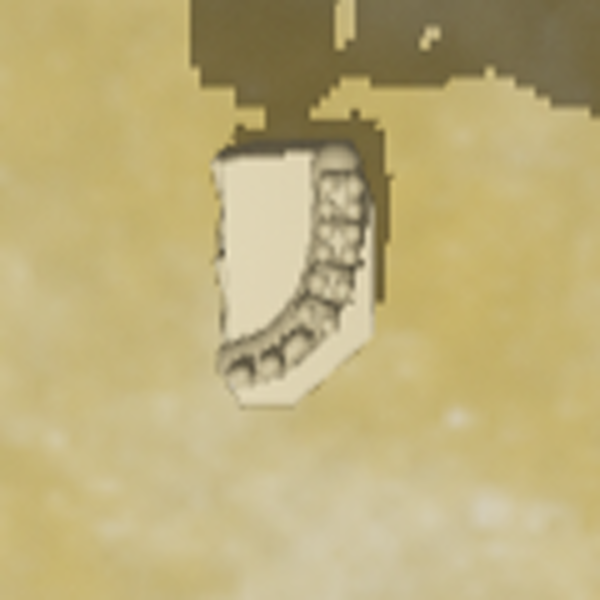

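The crop shows the broken cast lying square to the fingers. Broken face at crop x=222, cheek x=373, heel y=150, front y=407: the centre is 4 mm toward tool +x.

```bash
python3 -m creep '[{"grip":-1,"tx":4,"ty":-0.5,"tz":45,"wx":0,"wy":0,"wz":0},{"grip":-1,"tx":0,"ty":0,"tz":50,"wx":0,"wy":0,"wz":0},{"grip":-1,"tx":0,"ty":0,"tz":40,"wx":0,"wy":0,"wz":0},{"grip":-1,"tx":0,"ty":0,"tz":20,"wx":0,"wy":0,"wz":0},{"grip":-1,"tx":0,"ty":0,"tz":0,"wx":0,"wy":0,"wz":0},{"grip":1,"tx":0,"ty":0,"tz":0,"wx":0,"wy":0,"wz":0},{"grip":1,"tx":0,"ty":0,"tz":0,"wx":0,"wy":0,"wz":0},{"grip":1,"tx":0,"ty":0,"tz":0,"wx":0,"wy":0,"wz":0},{"grip":1,"tx":0,"ty":0,"tz":0,"wx":0,"wy":0,"wz":0},{"grip":1,"tx":0,"ty":0,"tz":0,"wx":0,"wy":0,"wz":0},{"grip":1,"tx":0,"ty":0,"tz":0,"wx":0,"wy":0,"wz":0}]' 40
```

```text
clock: 4.92
tcp_pos: [0.5038, -0.1477, 0.0062]
tool_rot: [[-0.998, -0.062, 0.001], [-0.062, 0.998, -0.001], [-0.001, -0.001, -1.0]]
contact_force: [-3.0, 0.7, 8.0]
gripper_width: 0.351
gripper_force: 39.6
```

```bash
python3 -m creep '[{"grip":1,"tx":0,"ty":0,"tz":-30,"wx":0,"wy":0,"wz":0},{"grip":1,"tx":0,"ty":0,"tz":-50,"wx":0,"wy":0,"wz":0},{"grip":1,"tx":0,"ty":0,"tz":-50,"wx":0,"wy":0,"wz":0}]'
python3 - <<'E'
from h import *
c=camera("wrist"); now=observe(); im=np.load("w2.npy")
s=dict(tcp_pos=[.5332,-.017,.3311],tool_rot=[[-.967,.256,-.001],[.256,.967,0],[.001,0,-1]])
# floor of tray: grey blob
hsv=cv2.cvtColor(im,cv2.COLOR_RGB2HSV); m=((hsv[...,1]<50)&(hsv[...,2]>90)&(hsv[...,2]<190)).astype(np.uint8); m[:100]=0;m[225:]=0;m[:,170:]=0
cs,_=cv2.findContours(m,0,1); k=max(cs,key=cv2.contourArea)
P=plane(c,k.reshape(-1,2),.004,s)[:,:2]*1000; print("floor",cv2.minAreaRect(P.astype(np.float32)),cv2.contourArea(k))
Q=plane(c,[(26,127),(144,114),(167,210),(62,222)],.045,s); print(Q,Q.mean(0))
print(now["tcp_pos"],now["gripper_width"])
E
```

```text
clock: 5.3
tcp_pos: [0.5031, -0.1474, 0.137]
tool_rot: [[-0.998, -0.062, -0.0], [-0.062, 0.998, -0.0], [0.0, -0.0, -1.0]]
contact_force: [0.9, -1.2, -1.3]
gripper_width: 0.348
gripper_force: 40.2
floor ((454.8216247558594, -383.91986083984375), (164.41217041015625, 164.34202575683594), 81.56830596923828) 9600.5
[[ 0.3731 -0.4087  0.045 ]
 [ 0.3996 -0.2374  0.045 ]
 [ 0.5422 -0.2643  0.045 ]
 [ 0.5182 -0.4331  0.045 ]] [ 0.4583 -0.3358  0.045 ]
[ 0.5053 -0.1483  0.1439] 0.3463483022920222
```

```bash
python3 -m creep '[{"grip":1,"tx":16,"ty":-47.5,"tz":0,"wx":0,"wy":0,"wz":0},{"grip":1,"tx":16,"ty":-47.5,"tz":0,"wx":0,"wy":0,"wz":0},{"grip":1,"tx":16,"ty":-47.5,"tz":0,"wx":0,"wy":0,"wz":0},{"grip":1,"tx":17,"ty":-47.5,"tz":0,"wx":0,"wy":0,"wz":0},{"grip":1,"tx":0,"ty":0,"tz":40,"wx":0,"wy":0,"wz":0},{"grip":1,"tx":0,"ty":0,"tz":40,"wx":0,"wy":0,"wz":0},{"grip":1,"tx":0,"ty":0,"tz":30,"wx":0,"wy":0,"wz":0},{"grip":1,"tx":0,"ty":0,"tz":12,"wx":0,"wy":0,"wz":0},{"grip":1,"tx":0,"ty":0,"tz":7,"wx":0,"wy":0,"wz":0},{"grip":1,"tx":0,"ty":0,"tz":0,"wx":0,"wy":0,"wz":0}]'
```

```text
clock: 6.6
tcp_pos: [0.4512, -0.3416, 0.0081]
tool_rot: [[-0.998, -0.062, 0.002], [-0.062, 0.998, -0.002], [-0.002, -0.002, -1.0]]
contact_force: [-1.5, 2.8, 8.1]
gripper_width: 0.344
gripper_force: 44.8
```

```bash
python3 -m creep '[{"grip":-0.2,"tx":0,"ty":0,"tz":-1,"wx":0,"wy":0,"wz":0},{"grip":-0.2,"tx":0,"ty":0,"tz":0,"wx":0,"wy":0,"wz":0},{"grip":-0.2,"tx":0,"ty":0,"tz":0,"wx":0,"wy":0,"wz":0},{"grip":-0.2,"tx":0,"ty":0,"tz":0,"wx":0,"wy":0,"wz":0},{"grip":-0.2,"tx":0,"ty":0,"tz":-30,"wx":0,"wy":0,"wz":0},{"grip":-0.2,"tx":0,"ty":0,"tz":-50,"wx":0,"wy":0,"wz":0},{"grip":-0.2,"tx":0,"ty":0,"tz":-60,"wx":0,"wy":0,"wz":0},{"grip":-0.2,"tx":0,"ty":0,"tz":-60,"wx":0,"wy":0,"wz":0},{"grip":-0.2,"tx":0,"ty":0,"tz":0,"wx":0,"wy":0,"wz":0}]'
python3 - <<'E'
from h import *
s=observe(); t=camera("top"); w=camera("wrist")
# cropped views for tray check and lens
a=cv2.resize(w["color"],(400,250)); b=cv2.resize(t["color"][230:310,190:270],(340,340),interpolation=cv2.INTER_CUBIC)
sc=camera("scene"); d=cv2.resize(sc["color"][130:210,180:260],(340,340),interpolation=cv2.INTER_CUBIC)
im=np.zeros((600,700,3),np.uint8); im[:250,:400]=a; im[255:595,:340]=b; im[255:595,350:690]=d; save("chk",im); print(s["tcp_pos"],s["gripper_width"])
E
```

```text
clock: 7.72
tcp_pos: [0.4515, -0.3423, 0.2124]
tool_rot: [[-0.998, -0.062, 0.005], [-0.062, 0.998, -0.006], [-0.005, -0.006, -1.0]]
contact_force: [-0.2, -0.4, -1.1]
gripper_width: 0.603
gripper_force: 0.0
[ 0.4515 -0.3423  0.2124] 0.6027458390142365
```

View pics/chk.png

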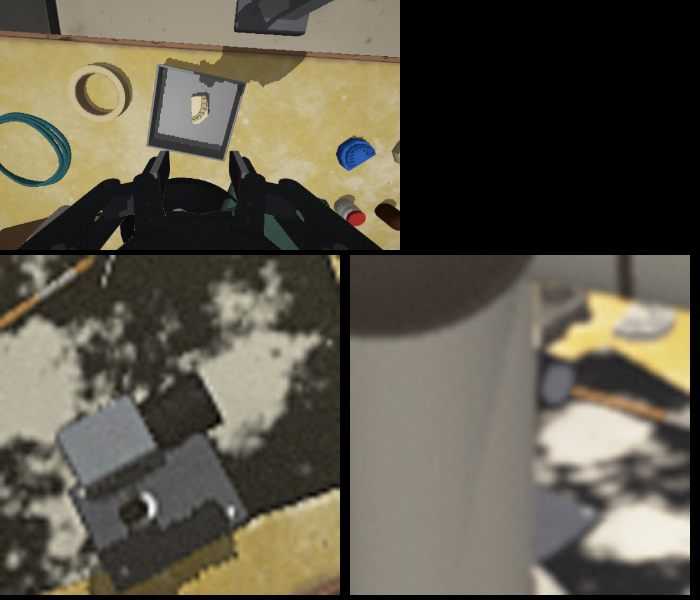

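The broken cast lies flat inside the tray, near (200,107) in the wrist inset. Next I'll turn the tool and fly high over the inspection camera to measure its lens axis.

```bash
python3 -m creep '[{"grip":-1,"tx":0,"ty":0,"tz":-19,"wx":0,"wy":0,"wz":9.86},{"grip":-1,"tx":0,"ty":0,"tz":-19,"wx":0,"wy":0,"wz":9.86},{"grip":-1,"tx":0,"ty":0,"tz":-19,"wx":0,"wy":0,"wz":9.86},{"grip":-1,"tx":0,"ty":0,"tz":-19,"wx":0,"wy":0,"wz":9.86},{"grip":-1,"tx":0,"ty":0,"tz":-19,"wx":0,"wy":0,"wz":9.86},{"grip":-1,"tx":0,"ty":0,"tz":-19,"wx":0,"wy":0,"wz":9.86},{"grip":-1,"tx":0,"ty":0,"tz":-19,"wx":0,"wy":0,"wz":9.86},{"grip":-1,"tx":0,"ty":0,"tz":-19,"wx":0,"wy":0,"wz":9.86},{"grip":-1,"tx":0,"ty":0,"tz":-19,"wx":0,"wy":0,"wz":9.86},{"grip":-1,"tx":0,"ty":0,"tz":-19,"wx":0,"wy":0,"wz":9.86}]'
python3 -m creep '[{"grip":-1,"tx":51.5,"ty":-3,"tz":0,"wx":0,"wy":0,"wz":0},{"grip":-1,"tx":51.5,"ty":-3,"tz":0,"wx":0,"wy":0,"wz":0},{"grip":-1,"tx":51.5,"ty":-3,"tz":0,"wx":0,"wy":0,"wz":0},{"grip":-1,"tx":51.5,"ty":-3,"tz":0,"wx":0,"wy":0,"wz":0},{"grip":-1,"tx":51.5,"ty":-3,"tz":0,"wx":0,"wy":0,"wz":0},{"grip":-1,"tx":51.5,"ty":-3,"tz":0,"wx":0,"wy":0,"wz":0},{"grip":-1,"tx":51.5,"ty":-3,"tz":0,"wx":0,"wy":0,"wz":0},{"grip":-1,"tx":51.5,"ty":-3,"tz":0,"wx":0,"wy":0,"wz":0},{"grip":-1,"tx":51.5,"ty":-3,"tz":0,"wx":0,"wy":0,"wz":0},{"grip":-1,"tx":51.5,"ty":-3,"tz":0,"wx":0,"wy":0,"wz":0},{"grip":-1,"tx":51.5,"ty":-3,"tz":0,"wx":0,"wy":0,"wz":0},{"grip":-1,"tx":51.5,"ty":-3,"tz":0,"wx":0,"wy":0,"wz":0},{"grip":-1,"tx":51.5,"ty":-3,"tz":0,"wx":0,"wy":0,"wz":0},{"grip":-1,"tx":51.5,"ty":-3,"tz":0,"wx":0,"wy":0,"wz":0},{"grip":-1,"tx":0,"ty":0,"tz":0,"wx":0,"wy":0,"wz":0},{"grip":-1,"tx":0,"ty":0,"tz":0,"wx":0,"wy":0,"wz":0}]'
python3 - <<'E'
from h import *
s=observe(); c=camera("wrist"); np.save("w4.npy",c["color"]); 
p=proj(c,[(.464,.388,.18),(.464,.5,.205)],s); print(p,s["joints"],s["tcp_pos"],s["tool_rot"])
save("w4",c["color"])
E
```

```text
clock: 9.12
tcp_pos: [0.4504, -0.3412, 0.3963]
tool_rot: [[0.093, 0.996, -0.002], [0.996, -0.093, 0.002], [0.002, -0.002, -1.0]]
contact_force: [-0.3, -0.8, -0.1]
gripper_width: 0.997
gripper_force: 0.0
clock: 11.12
tcp_pos: [0.4718, 0.3805, 0.396]
tool_rot: [[0.087, 0.996, -0.002], [0.996, -0.087, -0.001], [-0.002, -0.002, -1.0]]
contact_force: [0.1, -0.1, -0.1]
gripper_width: 0.999
gripper_force: 0.0
[[312.1803 170.14  ]
 [301.7657  71.4556]] [ 0.5518  0.2235  1.0234 -0.0003  1.897   0.6392] [0.4718 0.3805 0.396 ] [[ 0.0874  0.9962 -0.0018]
 [ 0.9962 -0.0874 -0.0014]
 [-0.0016 -0.0017 -1.    ]]
```

View pics/w4.png

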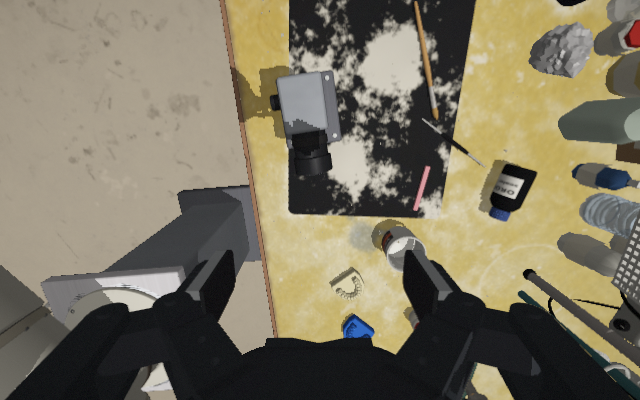

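The inspection camera body top is at about (308,98) and its lens points down the image to about (314,175). The whole cast is at (348,285) and the tub at (402,240). I'll measure the axis from the body-top contour and the lens tip from the dark silhouette.

```bash
python3 - <<'E'
from h import *
s=observe(); c=camera("wrist"); im=c["color"]; hsv=cv2.cvtColor(im,cv2.COLOR_RGB2HSV).astype(int)
g=hsv[...,2]; sub=slice(60,150),slice(262,350)
m=((g>125)&(g<185)&(hsv[...,1]<40)).astype(np.uint8); M=np.zeros_like(m); M[sub]=m[sub]
M=cv2.morphologyEx(M,cv2.MORPH_OPEN,np.ones((3,3)))
k=max(cv2.findContours(M,0,1)[0],key=cv2.contourArea); print("area",cv2.contourArea(k),cv2.boundingRect(k))
A=cv2.approxPolyDP(k,3,True).reshape(-1,2); print(A.tolist())
P=plane(c,k.reshape(-1,2),.205,s)[:,:2]*1000; print(cv2.minAreaRect(P.astype(np.float32)))
print((plane(c,A,.205,s)[:,:2]*1000).round(1).tolist())
for v in range(128,184,4): print(v,g[v,284:346:2].tolist())
E
```

```text
area 2068.5 (277, 71, 50, 58)
[[278, 78], [284, 120], [291, 124], [292, 120], [300, 119], [318, 128], [326, 127], [319, 71]]
((461.5387878417969, 468.2222595214844), (47.32557678222656, 60.14727783203125), 3.433300495147705)
[[438.1, 495.5], [439.1, 451.7], [446.5, 446.7], [448.1, 450.9], [457.1, 451.2], [476.3, 439.7], [485.4, 439.9], [482.7, 498.5]]
128 [56, 83, 89, 86, 87, 89, 87, 90, 89, 88, 87, 85, 84, 83, 82, 78, 79, 130, 135, 126, 118, 110, 119, 119, 121, 122, 122, 115, 42, 34, 36]
132 [80, 74, 79, 77, 76, 70, 69, 61, 55, 52, 36, 26, 23, 20, 23, 23, 19, 21, 35, 31, 24, 113, 120, 123, 122, 133, 121, 124, 63, 34, 37]
136 [121, 53, 61, 60, 19, 18, 21, 19, 23, 20, 21, 22, 19, 23, 26, 24, 27, 42, 41, 37, 33, 28, 123, 123, 123, 201, 138, 123, 100, 65, 164]
140 [199, 79, 113, 109, 22, 22, 21, 24, 22, 21, 22, 21, 25, 24, 22, 24, 26, 25, 40, 39, 34, 31, 119, 116, 112, 109, 109, 106, 164, 176, 190]
144 [206, 131, 106, 113, 17, 19, 24, 25, 22, 23, 27, 24, 23, 23, 25, 21, 21, 21, 36, 33, 30, 27, 70, 157, 201, 204, 204, 205, 205, 199, 192]
148 [207, 217, 98, 77, 46, 20, 23, 20, 22, 23, 22,
[... 498 characters left out ...]
09, 210]
164 [208, 209, 94, 33, 34, 27, 21, 28, 30, 31, 35, 37, 37, 50, 57, 66, 69, 60, 49, 41, 34, 33, 29, 27, 200, 208, 208, 209, 209, 210, 211]
168 [209, 216, 81, 33, 37, 36, 20, 27, 27, 32, 35, 37, 38, 46, 56, 62, 69, 60, 50, 42, 37, 34, 34, 27, 200, 208, 209, 209, 210, 212, 211]
172 [216, 220, 72, 34, 34, 34, 22, 27, 30, 33, 35, 37, 38, 42, 49, 58, 64, 56, 49, 44, 39, 63, 182, 209, 208, 208, 209, 210, 211, 211, 212]
176 [214, 222, 101, 33, 35, 36, 34, 40, 98, 92, 38, 33, 34, 36, 34, 36, 34, 36, 37, 37, 48, 34, 92, 171, 189, 181, 212, 210, 210, 211, 211]
180 [215, 219, 84, 34, 35, 36, 36, 34, 39, 43, 33, 34, 33, 35, 36, 35, 35, 35, 45, 38, 37, 36, 37, 34, 50, 67, 121, 198, 212, 210, 208]
```

```bash
python3 - <<'E'
from h import *
s=observe(); c=camera("wrist"); im=c["color"]; g=cv2.GaussianBlur(cv2.cvtColor(im,cv2.COLOR_RGB2GRAY),(3,3),0).astype(float)
def cross(v,u0,u1,th):  # first subpixel crossing on a row going u0->u1
    r=g[v]; st=1 if u1>u0 else -1
    for u in range(u0,u1,st):
        if (r[u]-th)*(r[u+st]-th)<=0 and r[u]!=r[u+st]: return u+st*(r[u]-th)/(r[u]-r[u+st])
def line(pts,z):
    W=plane(c,pts,z,s)[:,:2].astype(np.float32)*1000; vx,vy,x,y=cv2.fitLine(W,cv2.DIST_HUBER,0,.01,.01).ravel(); 
    return np.degrees(np.arctan(vx/-vy)) , x+vx/vy*(475-y), x+vx/vy*(400-y)
L=[(cross(v,295,268,115),v) for v in range(84,116,2)]; R=[(cross(v,305,345,140),v) for v in range(78,124,2)]
print([round(a,1) if a else None for a,_ in L],[round(a,1) if a else None for a,_ in R])
for n,p in (("L",L),("R",R)): print(n,line([q for q in p if q[0]],.205))
e=[(cross(v,325,345,110),v) for v in range(156,171,2)]; print("lensR",[round(a,1) for a,_ in e])
print("lens R edge at",plane(c,[(331,160),(331,168)],.187,s)[:,:2],"L edge",plane(c,[(295,164),(294.5,168)],.187,s)[:,:2])
print("tip top rim",plane(c,[(314,173),(314,175)],.2035,s)[:,:2])
for u in (300,306,312,318,324): print(u,g[166:182,u].round().astype(int))
E
```

```text
[np.float64(277.2), np.float64(277.5), np.float64(277.8), np.float64(278.3), np.float64(278.6), np.float64(279.0), np.float64(279.4), np.float64(279.7), np.float64(280.1), np.float64(280.4), np.float64(280.8), np.float64(281.2), np.float64(281.5), np.float64(281.8), np.float64(282.2), np.float64(282.5)] [np.float64(319.8), np.float64(320.0), np.float64(320.3), np.float64(320.6), np.float64(320.8), np.float64(321.0), np.float64(321.4), np.float64(321.6), np.float64(321.8), np.float64(322.1), np.float64(322.4), np.float64(322.7), np.float64(322.9), np.float64(323.2), np.float64(323.5), np.float64(323.7), np.float64(323.9), np.float64(324.2), np.float64(324.5), np.float64(324.7), np.float64(325.0), np.float64(325.3), np.float64(307.9)]
L (np.float32(3.4028387), np.float32(437.46567), np.float32(441.9252))
R (np.float32(3.0637674), np.float32(483.9699), np.float32(487.9842))
lensR [np.float64(330.1), np.float64(330.5), np.float64(330.8), np.float64(331.0), np.float64(331.3), np.float64(331.5), np.float64(330.5), np.float64(327.4)]
lens R edge at [[0.4889 0.3991]
 [0.4882 0.3892]] L edge [[0.4442 0.3982]
 [0.443  0.3933]]
tip top rim [[0.4671 0.3881]
 [0.4669 0.3857]]
300 [ 28  28  28  28  28  27  27  29  38  62  90 101  87  62  42  35]
306 [35 34 33 34 34 34 34 35 38 39 36 36 37 36 35 34]
312 [56 56 54 52 51 51 52 54 50 39 34 34 34 34 35 36]
318 [58 58 59 59 60 60 58 50 38 33 33 34 34 34 34 35]
324 [34 34 34 34 36 43 47 42 40 43 42 41 42 42 37 34]
```

Lens face is at about (0.466, 0.387) with its axis turned 3.2°. That puts the view point at about (0.4725, 0.267, 0.18), and the cast's +x should have a yaw of 3.2°. Now I'll hover over the whole cast.

```bash
python3 -m creep '[{"grip":-1,"tx":-39.3,"ty":9,"tz":33.7,"wx":0,"wy":0,"wz":0},{"grip":-1,"tx":-39.3,"ty":9,"tz":33.7,"wx":0,"wy":0,"wz":0},{"grip":-1,"tx":-39.3,"ty":9,"tz":33.7,"wx":0,"wy":0,"wz":0},{"grip":-1,"tx":-39.3,"ty":9,"tz":33.7,"wx":0,"wy":0,"wz":0},{"grip":-1,"tx":-39.3,"ty":9,"tz":33.7,"wx":0,"wy":0,"wz":0},{"grip":-1,"tx":-39.3,"ty":9,"tz":33.7,"wx":0,"wy":0,"wz":0},{"grip":-1,"tx":-39.3,"ty":9,"tz":33.7,"wx":0,"wy":0,"wz":0},{"grip":-1,"tx":0,"ty":0,"tz":0,"wx":0,"wy":0,"wz":10},{"grip":-1,"tx":0,"ty":0,"tz":0,"wx":0,"wy":0,"wz":10},{"grip":-1,"tx":0,"ty":0,"tz":0,"wx":0,"wy":0,"wz":10},{"grip":-1,"tx":0,"ty":0,"tz":0,"wx":0,"wy":0,"wz":10},{"grip":-1,"tx":0,"ty":0,"tz":0,"wx":0,"wy":0,"wz":10},{"grip":-1,"tx":0,"ty":0,"tz":0,"wx":0,"wy":0,"wz":0},{"grip":-1,"tx":0,"ty":0,"tz":0,"wx":0,"wy":0,"wz":0}]'
python3 - <<'E'
from h import *
s=observe(); c=camera("wrist"); im=c["color"]; R=np.array(s["tool_rot"]).reshape(3,3); t=np.array(s["tcp_pos"])
print(t,s["joints"],"yaw y",np.degrees(np.arctan2(R[1,1],R[0,1])))
p=proj(c,[(.511,.101,.016)],s)[0].astype(int); print("px",p)
lab=cv2.cvtColor(cv2.GaussianBlur(im,(3,3),0),cv2.COLOR_RGB2LAB).astype(int); w=50
P=lab[p[1]-w:p[1]+w,p[0]-w:p[0]+w]; print("cast b",P[50,35:65:3,2],"table b",P[5,::8,2],P[95,::8,2],"left",P[::8,5,2],"right",P[::8,95,2])
for th in (142,146,150):
    m=cv2.morphologyEx(((P[...,2]<th)&(P[...,0]>70)).astype(np.uint8),cv2.MORPH_OPEN,np.ones((5,5)))
    k=max(cv2.findContours(m,0,1)[0],key=cv2.contourArea)
    A=cv2.approxPolyDP(k,2.5,True).reshape(-1,2)+p-w
    Q=(plane(c,A,.016,s)-t)@R*1000; print(th,cv2.contourArea(k),Q[:,:2].round(1).tolist())
np.save("w5.npy",im)
E
```

```text
clock: 13.02
tcp_pos: [0.5102, 0.1008, 0.1616]
tool_rot: [[0.817, 0.576, 0.0], [0.576, -0.817, -0.0], [0.0, 0.0, -1.0]]
contact_force: [1.0, -0.4, 0.3]
gripper_width: 1.001
gripper_force: 0.0
[0.5102 0.1008 0.1616] [ 0.0469  0.0705  1.6681 -0.0001  1.4027  1.0037] yaw y -54.82261996583734
px [320 188]
cast b [147 147 147 146 146 147 146 147 146 143] table b [154 152 156 156 153 150 147 146 147 146 145 149 145] [162 156 159 152 151 153 153 157 161 163 164 153 159] left [152 151 148 144 146 147 146 142 144 147 148 161 158] right [146 146 146 147 143 148 149 151 154 146 155 158 157]Traceback (most recent call last):
  File "<stdin>", line 9, in <module>
ValueError: max() iterable argument is empty
```

```bash
python3 -m creep '[{"grip":-1,"tx":0,"ty":0.5,"tz":45,"wx":0,"wy":0,"wz":0},{"grip":-1,"tx":0,"ty":0,"tz":50,"wx":0,"wy":0,"wz":0},{"grip":-1,"tx":0,"ty":0,"tz":40,"wx":0,"wy":0,"wz":0},{"grip":-1,"tx":0,"ty":0,"tz":15,"wx":0,"wy":0,"wz":0},{"grip":-1,"tx":0,"ty":0,"tz":7,"wx":0,"wy":0,"wz":0},{"grip":-1,"tx":0,"ty":0,"tz":0,"wx":0,"wy":0,"wz":0},{"grip":1,"tx":0,"ty":0,"tz":0,"wx":0,"wy":0,"wz":0},{"grip":1,"tx":0,"ty":0,"tz":0,"wx":0,"wy":0,"wz":0},{"grip":1,"tx":0,"ty":0,"tz":0,"wx":0,"wy":0,"wz":0},{"grip":1,"tx":0,"ty":0,"tz":0,"wx":0,"wy":0,"wz":0},{"grip":1,"tx":0,"ty":0,"tz":0,"wx":0,"wy":0,"wz":0},{"grip":1,"tx":0,"ty":0,"tz":0,"wx":0,"wy":0,"wz":0}]' 50
```

```text
clock: 14.58
tcp_pos: [0.5112, 0.1008, 0.0056]
tool_rot: [[0.819, 0.573, 0.001], [0.573, -0.819, -0.0], [0.001, 0.001, -1.0]]
contact_force: [-3.0, -0.1, 11.3]
gripper_width: 0.615
gripper_force: 50.9
```

```bash
python3 -m creep '[{"grip":1,"tx":0,"ty":0,"tz":-30,"wx":0,"wy":0,"wz":0},{"grip":1,"tx":0,"ty":0,"tz":-27,"wx":0,"wy":0,"wz":-9.7},{"grip":1,"tx":0,"ty":0,"tz":-27,"wx":0,"wy":0,"wz":-9.7},{"grip":1,"tx":0,"ty":0,"tz":-27,"wx":0,"wy":0,"wz":-9.7},{"grip":1,"tx":0,"ty":0,"tz":-27,"wx":0,"wy":0,"wz":-9.7},{"grip":1,"tx":0,"ty":0,"tz":-27,"wx":0,"wy":0,"wz":-9.7},{"grip":1,"tx":0,"ty":0,"tz":-5,"wx":0,"wy":0,"wz":-9.7},{"grip":1,"tx":35,"ty":-6,"tz":0,"wx":0,"wy":0,"wz":0},{"grip":1,"tx":45,"ty":-7.8,"tz":0,"wx":0,"wy":0,"wz":0},{"grip":1,"tx":45,"ty":-7.8,"tz":0,"wx":0,"wy":0,"wz":0},{"grip":1,"tx":30,"ty":-5,"tz":0,"wx":0,"wy":0,"wz":0},{"grip":1,"tx":13,"ty":-2.8,"tz":0,"wx":0,"wy":0,"wz":0},{"grip":1,"tx":0,"ty":0,"tz":0,"wx":0,"wy":0,"wz":0},{"grip":1,"tx":0,"ty":0,"tz":0,"wx":0,"wy":0,"wz":0},{"grip":1,"tx":0,"ty":0,"tz":0,"wx":0,"wy":0,"wz":0}]'
python3 - <<'E'
from h import *
s=observe(); c=camera("wrist"); sc=camera("scene"); im=c["color"]; R=np.array(s["tool_rot"]).reshape(3,3); t=np.array(s["tcp_pos"])
print(t,np.degrees(np.arctan2(R[1,1],R[0,1])),R[2],s["gripper_width"],s["gripper_force"],s["joints"],s["clock"])
a=im[60:310,180:460]; a=cv2.resize(a,None,fx=2,fy=2,interpolation=cv2.INTER_CUBIC)
# predicted base-top outline (z 16 mm above underside) and mid, drawn for comparison
P=np.array([(-.027,-.029),(-.027,.029),(.027,.014),(.027,-.014)])
W=[t+R@np.array([p[1],p[0],.0056-.016]) for p in P]; q=proj(c,W,s); print(q)
for x in q: cv2.circle(a,tuple(int(v) for v in (x-[180,60])*2),3,(255,0,0),1)
q=proj(sc,[t],None)[0].astype(int); b=cv2.resize(sc["color"][max(0,q[1]-40):q[1]+40,q[0]-30:q[0]+30],(240,320),interpolation=cv2.INTER_CUBIC)
o=np.zeros((500,800,3),np.uint8); o[:,:560]=a; o[:320,560:]=b; save("hold",o); np.save("w6.npy",im)
E
```

```text
clock: 16.45
tcp_pos: [0.4723, 0.266, 0.1744]
tool_rot: [[-0.054, 0.999, 0.0], [0.999, 0.054, -0.0], [-0.0, 0.0, -1.0]]
contact_force: [0.3, -0.3, -0.8]
gripper_width: 0.613
gripper_force: 53.8
[0.4723 0.266  0.1744] 3.1065024985888328 [-0.0002  0.     -1.    ] 0.6125768004867642 53.81662331521511 [ 0.3709  0.1082  1.6004 -0.0002  1.433   0.3167] 16.45
[[269.2312 313.1931]
 [263.3175 212.8881]
 [372.1706 240.8904]
 [369.3997 289.1812]]
```

View pics/hold.png

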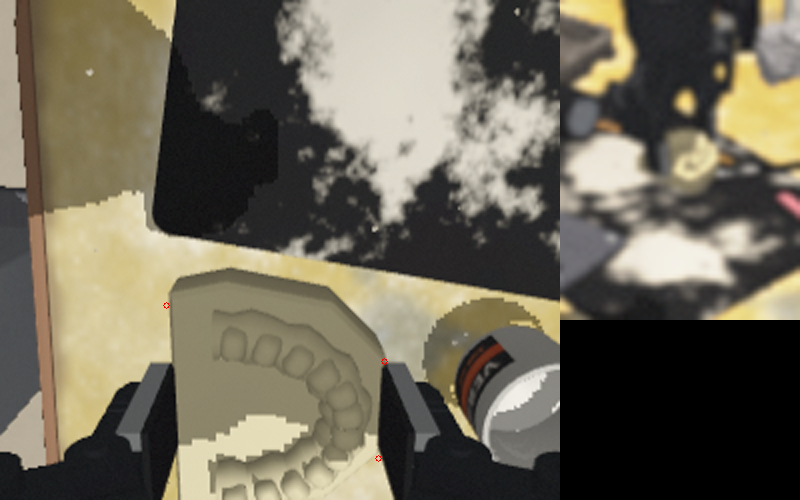

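The cast is held upright with its teeth up and front teeth to the right (world +x), seated squarely between the pads. Its front corner at (383,362) matches the prediction, while the heel corner at (174,293) is about 3 mm off (predicted (166,305)). I'll work out the sideways offset from arch symmetry.

```bash
python3 - <<'E'
from h import *
s=observe(); c=camera("wrist"); R=np.array(s["tool_rot"]).reshape(3,3); t=np.array(s["tcp_pos"])
def tool(px,h): return ((plane(c,np.array(px)/2+[180,60],t[2]-.0056+h,s)-t)@R*1000)[:,:2].round(1).tolist()
print("molar inner edges h=26",tool([(225,362),(222,460)],.026), "h=20",tool([(225,362),(222,460)],.020))
print("molar tops (outer gum upper)",tool([(225,312)],.018))
print("base-top h16: heel corner, bend, bend2, front",tool([(174,293),(235,285),(330,318),(382,362)],.016))
print("underside h0: ",tool([(175,280),(232,268),(328,290),(383,348)],0))
print("front tooth contact midline ~",tool([(345,425),(345,440)],.027))
E
```

```text
molar inner edges h=26 [[18.6, -12.2], [-7.7, -13.6]] h=20 [[15.8, -12.8], [-11.7, -14.3]]
molar tops (outer gum upper) [[28.1, -12.6]]
base-top h16: heel corner, bend, bend2, front [[32.3, -25.0], [34.3, -10.2], [25.8, 13.0], [13.9, 26.4]]
underside h0:  [[30.8, -27.6], [34.1, -12.1], [27.9, 13.8], [10.8, 29.7]]
front tooth contact midline ~ [[2.6, 16.2], [-1.5, 16.3]]
```

The cast sits about 1.5–2 mm toward tool +x. I'll correct that and lower it 3 mm to lens height.

```bash
python3 -m creep '[{"grip":1,"tx":-0.7,"ty":0,"tz":2.8,"wx":0,"wy":0,"wz":0},{"grip":1,"tx":0,"ty":0,"tz":0,"wx":0,"wy":0,"wz":0},{"grip":1,"tx":0,"ty":0,"tz":0,"wx":0,"wy":0,"wz":0},{"grip":1,"tx":0,"ty":0,"tz":0,"wx":0,"wy":0,"wz":0},{"grip":1,"tx":0,"ty":0,"tz":0,"wx":0,"wy":0,"wz":0},{"grip":1,"tx":0,"ty":0,"tz":0,"wx":0,"wy":0,"wz":0}]'
```

```text
clock: 17.35
tcp_pos: [0.472, 0.2662, 0.1716]
tool_rot: [[-0.055, 0.998, 0.0], [0.998, 0.055, -0.0], [-0.0, 0.0, -1.0]]
contact_force: [-0.4, 0.5, -1.4]
gripper_width: 0.611
gripper_force: 53.8
```

```bash
python3 -c "from cell import finish_job; print(finish_job())"
```

```text
the job is handed in; nothing more can be done
None
```

I handed the job in at about 17 s. The broken cast is in the reject tray. The whole cast is held upright and still, side-on about 12 cm in front of the lens and at lens height, with its front teeth pointing away from the robot. By my own measurements its position is good to about 2 mm.

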